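# Stow the add-on weight in its case and shut the lid

### The job

Take the steel add-on weight slab from its grey stand, slide it edgewise down into the slot of the grey carrier inside the open case until it is fully home, and let go. Then lower the case's lid closed without slamming it. Do not drop or ram the slab, and leave the dumbbell, bottle and collar where they are.

Things in the scene. Friction and masses are not known exactly. Their poses are not given: they have to be found in the camera images.
- slab: Flat steel add-on weight, about 0.4 to 0.8 kg, standing on its long edge: a plate 130 long (its x) x 10 thick (its y) x 65 tall (its z), with a grip tab 44 (x) x 10 (y) x 30 tall centred on top, total height 95. Origin: centre of its bottom edge. Ends and faces are alike. Grip the tab across its thickness.
- stand: Grey plastic parking stand fixed to the table, 150 (x) x 46 (y) x 28 tall, with a 12 mm wide groove along x whose floor is 8 above the table; the slab starts in the groove, its x along the stand's x. Origin: centre of the underside.
- case: White open box fixed to the table, 170 (its x) x 200 (its y) x 108 tall, walls and floor 6 thick; lid hinge on its +x side. Origin: centre of the underside. Two like slabs are fixed inside at y = -80 and +80 (tops 101 above the origin). A slab fully home in the slot has its origin at case z = 6 and its tab top at 101, below the rim.
- case_in (a point): Centre of the case's inner floor, case z = 6. Over it is a grey carrier 156 (x) x 96 (y), flat top at case z = 46, with one open slot 13 wide, 40 deep, along the case's x down to the floor. The carrier sits shifted along the case's y: the slot's centre line is up to 14 mm either side of this point; not measured, find it by touch or sight. Beside the carrier the case is filled to z = 40.
- lid (a joint): Lid angle in rad: 0 closed, 1.57 upright, starts at 1.55 to 1.85 (open), limit 1.9. The lid is a white panel 170 (from hinge to free edge) x 200 x 6 thick; its stiff hinge keeps it where it is left; 2 to 4 N at its free edge moves it.
- lid_hinge (a point): Middle of the lid's hinge line, on the lid's underside: case x = +85, y = 0, z = 108.5. The hinge axis is the case's y.
- lid_handle (a point): Outer end of the black knob on the lid's outer face, 140 from the hinge line, 35 out from the outer face, in the middle of the width.
- dumbbell: Bystander: small chrome dumbbell lying along its x, 150 long, 60 across. Origin: centre of its underside.
- bottle: Bystander: white bottle, 60 across, 170 tall. Origin: centre of its underside.
- collar: Bystander: dark steel barbell collar ring, 76 across, 30 tall, lying flat. Origin: centre of its underside.

How it is judged:
On the way, in this order (a step that is already met when the one before it is completed fails the run):
1. the slab is lifted out of the stand, its lower edge more than 60 mm above the table (height (world z) of slab above 0.06 m), for 0.1 s.
2. the slab is upright and fully home in the carrier's slot (within 3 mm of the case floor) and released by the fingers, with the lid still open (more than 1.2 rad) (z of slab in the frame of case between 0.003 and 0.009 m and x of slab in the frame of case between -0.016 and 0.016 m and y of slab in the frame of case between -0.019 and 0.019 m and angle between slab's own z axis and vertical below 0.12 rad and angle between the x axis of slab and the x axis of case, either way round below 0.06 rad and value of joint lid above 1.2 rad and contact force between the fingers and slab below 0.3 N), for 0.2 s.
At the end, for the whole second after the job is handed in: The slab stands fully home in the slot (origin within 3 mm of the case floor, upright, lengthwise along the case's x within 16 mm of its middle), the lid is closed (below 0.05 rad), everything is at rest and the robot touches nothing (z of slab in the frame of case between 0.003 and 0.009 m and x of slab in the frame of case between -0.016 and 0.016 m and y of slab in the frame of case between -0.019 and 0.019 m and angle between slab's own z axis and vertical below 0.12 rad and angle between the x axis of slab and the x axis of case, either way round below 0.06 rad and value of joint lid below 0.05 rad and linear speed of slab below 0.02 m/s and contact force between each of the arm, the fingers and anything else below 0.5 N).
It fails at once if the slab is let fall: it moves faster than 0.5 m/s while no finger touches it (a fall of more than about 13 mm) (linear speed of slab above 0.5 m/s and contact force between the fingers and slab below 0.3 N).
It fails at once if the slab is rammed into the case, carrier or lid (peak contact force over 150 N; a light tap at 20 mm/s stays below 80 N) (contact force between slab and case above 150 N).
It fails at once if the lid is slammed (closing faster than 2.5 rad/s) (velocity of joint lid below -2.5 rad/s).
It fails at once if a bystander (dumbbell, bottle or collar) is moved by more than 30 mm (distance of any of dumbbell, bottle, collar from where it was at the start of the episode above 0.03 m).
It also fails if it takes over 72 s, if anything falls off the work surface, if the arm or the gripper's body presses on something with over 40 N, if the wrist force passes 120 N, or if a joint passes its speed limit or range.

### The arm

A 6-joint arm with a two-finger parallel gripper is mounted at the origin on the work surface. World frame = base frame: x ahead of the robot, y to its left, z up, the work surface at z = 0. Lengths are in m, angles in rad, forces in N, time in s.
With the tool pointing down it reaches from about 0.35 to 0.975 m from the base axis. Payload 7.1 kg.
Tool frame: the origin (TCP) lies midway between the tips of the shut fingers; the grasp point (between the pads) lies 19 mm behind it (ctrl.grip_depth is the distance from the TCP to the grasp point, in m); z points along the fingers, y is the line along which they close (so a half turn about z gives the same grasp; the last joint's range is limited). The gripper opens to 88 mm and grips with 3 to 60 N. Pads are 20 mm wide; open, the fingers measure 115 mm over their backs; the gripper's body (75 mm by 178 mm) begins 61 mm behind the grasp point.
Start: joints at [1.236, 0.423, 1.63, -0, 1.089, -0.019], TCP at [0.194, 0.594, 0.223] pointing down, gripper open.
Joint ranges: [-3, 3], [-0.9, 2.11], [0.09, 2.58], [-1.31, 4.45], [0.11, 2.69], [-2.54, 2.54]. Speed limits (rad/s): [2.39, 2.39, 3.01, 3.14, 3.14, 3.14].

### API

Orientations are given as a unit quaternion [w, x, y, z].
In Python, from cell import ctrl, read_camera gives the robot as it stands. The module is installed in compiled form; this text tells all that it offers.
- The arm moves only by the tool send_rows, never from a script. Its argument "steps" is a list of rows, each a list of 7 numbers: the turn, a rotation vector about the tool's x, y, z normalised to -1 to 1, where 1 is 180 degrees, then the shift along the tool's x, y, z normalised to -1 to 1, where 1 is 0.1 m, then the closure, from 0 (fully open) to 1 (shut). A call has 1 to 20 rows; each row is the pose to reach, as a shift and turn from the pose commanded when the call began, along the tool's axes at that moment, turning the shorter way round; what a row does not reach only later rows make up. A row lasts 1/8 s, in which the tool goes at most 62.5 mm and 10.7 degrees, less where a joint would pass 70% of its speed; a pose out of reach is approached as far as the arm can. A call with a number of a shift or a turn outside -1 to 1 is refused whole. A call with a gripper value outside its range is refused whole. The fingers move at their own pace and stop on an object; "newtons" is the grip in N (left out, the last holds). Time passes only in rows, so rows that repeat a pose let the fingers close. It gives the time, the measured TCP pose, the force, the opening and the grip force at its end, in the units of the state.
- ctrl.get_obs(): the state, without advancing time (a new reading comes with each control period).
- read_camera(name): name is "scene" or "top"; returns a dict with "img" (384x512x3 uint8, blue, green, red), "fx", "fy", "cx", "cy" (pixels), "eye" and "rotation" of the camera in the world. Camera axes: x right, y up, looking along -z (the intrinsics and any distortion apply to the point x, -y, -z); pixel columns grow to the right and rows downward; lengths in m; the calibration is good to about 2 mm. A picture is of the moment at which its call begins. There is no depth.
- ctrl.sign_off(): hands the job in; it is judged then, once.
The state is a dict: "clock": time; "joint_pos": joint angles; "qd": joint speeds; "joint_efforts": joint torques, N m; "eef_pos": TCP position; "tcp_rot": TCP orientation; "force": force on the tool from outside, world axes, zero at the start; "moment": the same for the moment, N m; "finger_gap": finger opening in m; "grip_force": force on a finger pad.
Only numpy, scipy, OpenCV 4.12 (cv2) and the standard library are available. Lean on these libraries where they do the work, as an engineer would, in place of code of your own. Each camera call takes 0.05 s, during which the arm holds its last target. There are 200 camera calls.

## Working session

There is one attempt and no reset: what is moved stays moved. The work goes in short steps, Python scripts to look and compute and a tool call to move; the robot and the scene stay as the last step left them, time stands still between calls to the robot, and variables do not carry over. Pictures are saved under pics/ and viewed, at most 10 in all, crops included, and the job is handed in when it is done.

Besides the shell and the picture viewer there is one more tool, called after ">>>" as name(argument=value, ...) on one line, values as JSON. send_rows: Moves the arm, as the interface text tells. Scaled input: -1 to 1 covers 0.1 m each way for a shift and 180 degrees each way for a turn. Its arguments: {"type":"object","properties":{"steps":{"type":"array","items":{"type":"array","items":{"type":"number","minimum":-1,"maximum":1}}},"newtons":{"type":"number"}},"required":["steps"]}

```bash
mkdir -p pics; python3 - <<'E'
from cell import ctrl, read_camera
import cv2,pickle
for n in("scene","top"):
    c=read_camera(n); cv2.imwrite(f"pics/{n}0.png",c["img"]); pickle.dump(c,open(f"{n}0.pkl","wb"))
    print(n,c["fx"],c["fy"],c["cx"],c["cy"],c["eye"],c["rotation"],[k for k in c])
print(ctrl.get_obs())
E
```

```text
scene 436.8067255025159 436.8067255025159 258.8479330623977 193.86966097128916 [ 1.09967528 -0.32374851  1.0338016 ] [0.8737774  0.26673827 0.11767143 0.38925209] ['img', 'fx', 'fy', 'cx', 'cy', 'eye', 'rotation']
top 384.7661643974643 384.7661643974643 253.24922414925385 184.3608341644052 [0.4279511  0.10713038 0.99096816] [ 0.70607515  0.0810363  -0.08312574 -0.69855645] ['img', 'fx', 'fy', 'cx', 'cy', 'eye', 'rotation']
{'clock': 0.1, 'joint_pos': array([ 1.23598992e+00,  4.23736659e-01,  1.63060460e+00,  1.59169265e-05,
        1.08860752e+00, -1.90154368e-02]), 'qd': array([ 0.00119124, -0.00165782, -0.00200161,  0.00025243,  0.00187206,
        0.00217321]), 'joint_efforts': array([ 2.82981182e-04, -5.45613062e+01, -2.74323320e+01,  6.45890110e-02,
        1.87487161e-02, -4.60790454e-05]), 'eef_pos': array([0.19392123, 0.59362759, 0.2220003 ]), 'tcp_rot': array([-1.26270654e-04,  1.57243835e-01,  9.87559576e-01, -6.66239962e-04]), 'force': array([-0.0083303 , -0.66832666,  0.09305634]), 'moment': array([ 0.05305953, -0.00188083,  0.01224158]), 'grip_force': 0.0, 'finger_gap': 0.08786363624316477}
```

View pics/scene0.png

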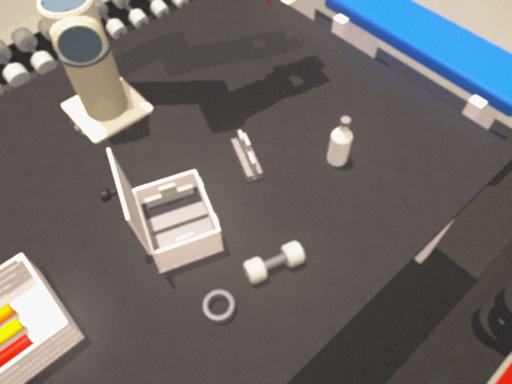

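View pics/top0.png

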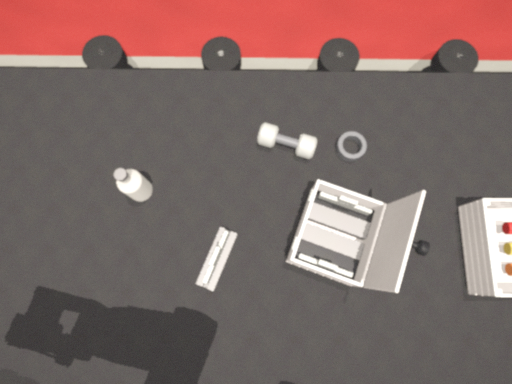

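The scene picture shows the case near (175,220), the stand near (247,155), the dumbbell, ring and bottle. The top picture shows the case at (337,235), its lid open to the right, and the stand at (217,258). Next I enlarge both.

```bash
cat > h.py <<'E'
import numpy as np,cv2,pickle
from scipy.spatial.transform import Rotation as R
def cam(c):
    q=c["rotation"]; M=R.from_quat([q[1],q[2],q[3],q[0]]).as_matrix(); return M,np.array(c["eye"])
def proj(c,P):
    M,e=cam(c); p=(np.atleast_2d(P)-e)@M
    return np.c_[c["cx"]+c["fx"]*p[:,0]/-p[:,2], c["cy"]-c["fy"]*p[:,1]/-p[:,2]]
def ray(c,uv,z):
    M,e=cam(c); d=M@np.array([(uv[0]-c["cx"])/c["fx"],-(uv[1]-c["cy"])/c["fy"],-1]); return e+d*(z-e[2])/d[2]
E
python3 - <<'E'
import cv2
t=cv2.imread("pics/top0.png")[160:310,180:440];s=cv2.imread("pics/scene0.png")[110:290,80:290]
cv2.imwrite("pics/t1.png",cv2.resize(t,None,fx=3,fy=3,interpolation=cv2.INTER_CUBIC))
cv2.imwrite("pics/s1.png",cv2.resize(s,None,fx=3.2,fy=3.2,interpolation=cv2.INTER_CUBIC))
E
```

```text
(no output)
```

View pics/t1.png

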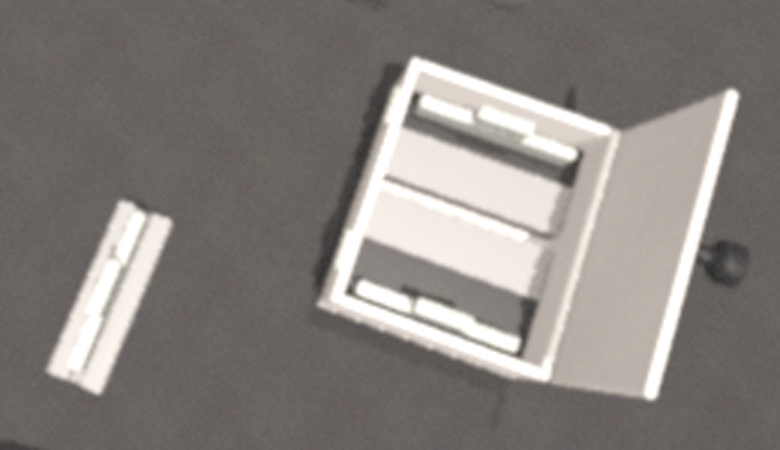

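View pics/s1.png

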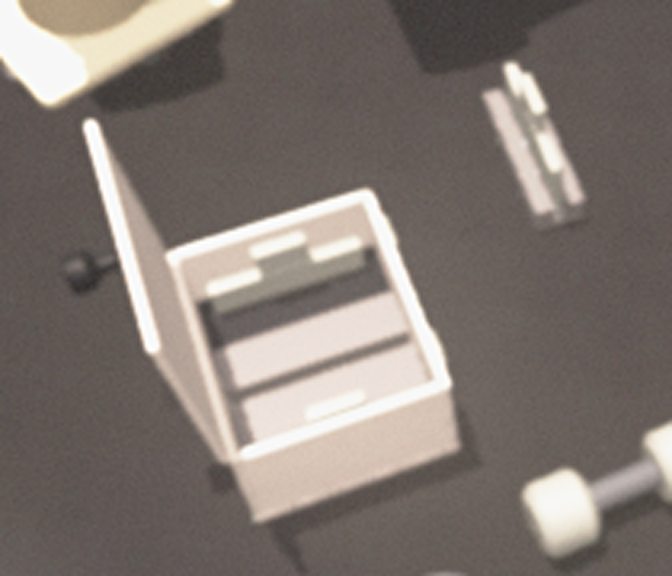

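Both crops are clear enough to pick corners: rim, lid edge, slot, slab and stand. I'll fit the poses by least squares.

```bash
cat > fit.py <<'E'
from h import *
from scipy.optimize import least_squares
T=pickle.load(open("top0.pkl","rb"));S=pickle.load(open("scene0.pkl","rb"))
tp=lambda a:(np.array(a)+.5)/3-.5+[180,160]; sp=lambda a:(np.array(a)+.5)/3.2-.5+[80,110]
def W(p,P): P=np.atleast_2d(P);c,s=np.cos(p[2]),np.sin(p[2]);return np.c_[p[0]+c*P[:,0]-s*P[:,1],p[1]+s*P[:,0]+c*P[:,1],P[:,2]]
def fit(top,sc,p0):
    def f(p):
        r=[]
        for c,m,L in((T,tp,top),(S,sp,sc)):
            if L: r.append(proj(c,W(p,np.array([l[1] for l in L])/1000))-m([l[0] for l in L]))
        return np.vstack(r).ravel()
    r=least_squares(f,p0,loss="soft_l1"); print(r.x,np.degrees(r.x[2]),"\n",np.round(r.fun.reshape(-1,2),1).tolist()); return r.x
if __name__=="__main__":
    c0=ray(T,tp((475,215)),.108)
    case=fit([((615,130),(85,100,108)),((415,57),(-85,100,108)),((332,302),(-85,-100,108)),((547,380),(85,-100,108)),
     ((503,117),(0,80,101)),((447,314),(0,-80,101))],
     [((372,190),(-85,-100,108)),((170,252),(85,-100,108)),((450,385),(-85,100,108)),((238,457),(85,100,108)),((458,448),(-85,100,0)),((258,522),(85,100,0)),((278,245),(0,-80,101)),((335,403),(0,80,101))],[c0[0],c0[1],-1.85])
    def inv(P): d=P[:2]-case[:2];c,s=np.cos(case[2]),np.sin(case[2]);return np.round(1000*np.array([c*d[0]+s*d[1],-s*d[0]+c*d[1]]),1)
    for uv in((390,182),(550,233),(390,188),(525,237)): print("slot top",inv(ray(T,tp(uv),.046)))
    for uv in((240,388),(410,338)): print("slot scene",inv(ray(S,sp(uv),.046)))
    def g(a):
        P=[]
        for y in(100,-100): P.append([85+170*np.cos(a[0])+3*np.sin(a[0]),y,108.5+170*np.sin(a[0])-3*np.cos(a[0])])
        for y in (): pass
        P=np.array(P); P[:,0]=85-170*np.cos(a[0])+3*np.sin(a[0]);P[:,2]=108.5+170*np.sin(a[0])+3*np.cos(a[0]); P=W(case,P/1000)
        return np.r_[proj(T,P)-tp([(735,92),(652,396)]),proj(S,P)-sp([(152,348),(92,122)])].ravel()
    r=least_squares(g,[1.7]);print("lid",r.x,np.round(r.fun,1))
    s0=ray(T,tp((105,290)),.073)
    print("slab");fit([((138,209),(65,0,73)),((77,371),(-65,0,73)),((115,262),(22,0,103)),((92,313),(-22,0,103))],[],[s0[0],s0[1],-.4])
    print("stand");fit([((122,200),(75,23,28)),((172,220),(75,-23,28)),((100,393),(-75,-23,28)),((48,373),(-75,23,28))],[((583,205),(75,23,28)),((540,225),(75,-23,28)),((488,92),(-75,-23,28))],[s0[0],s0[1],-.4])
E
python3 fit.py
```

```text
[ 0.5304823  -0.09138762 -1.91020295] -109.44656718301387 
 [[1.3, -0.2], [-1.3, -0.1], [-0.8, -1.1], [-0.1, -0.4], [0.6, 0.3], [-1.1, -0.3], [-1.1, -0.6], [-1.0, 0.1], [0.0, -0.7], [-2.3, 1.2], [0.5, -0.2], [0.0, -0.3], [-0.2, -0.6], [0.2, 0.2]]
slot top [-63.9  11. ]
slot top [71.8 16. ]
slot top [-62.3   6.3]
slot top [53.6  5.9]
slot scene [65.2  5.4]
slot scene [-76.4  13.2]
lid [1.64382848] [-0.5 -1.2 -0.3 -0.1  0.1  0.3 -1.6 -0.1]
slab
[ 0.47167538  0.19229576 -0.34192513] -19.590866873354074 
 [[-0.2, 0.7], [-0.1, -0.5], [-0.1, -0.8], [0.4, 0.6]]
stand
[ 0.47024404  0.19373417 -0.37936512] -21.736020499058615 
 [[-0.2, -0.5], [0.1, -0.2], [-0.1, -0.3], [-0.2, -1.1], [0.1, -1.7], [-1.6, -3.5], [-1.8, 0.5]]
```

>>> send_rows(steps=[[0,0,0,-0.5,-0.37,0,0],[0,0,0,-0.97,-0.74,0,0],[0,0,0,-0.97,-0.74,0,0]])

```text
clock: 0.48
eef_pos: [0.2646, 0.4905, 0.2223]
tcp_rot: [-0.0, 0.159, 0.987, -0.001]
force: [-0.1, 1.1, 0.7]
finger_gap: 0.0879
grip_force: 0.0
```

>>> send_rows(steps=[[0,0,0,-0.5,-0.37,0,0],[0,0,0,-0.97,-0.74,0,0],[0,0,0,-0.97,-0.74,0,0]])

```text
clock: 0.85
eef_pos: [0.3337, 0.3913, 0.2226]
tcp_rot: [-0.0, 0.159, 0.987, -0.0]
force: [-0.7, 0.0, 0.2]
finger_gap: 0.0878
grip_force: 0.0
```

>>> send_rows(steps=[[0,0,0,-0.5,-0.37,0,0],[0,0,0,-0.97,-0.74,0,0],[0,0,0,-0.97,-0.74,0,0]])

```text
clock: 1.23
eef_pos: [0.4031, 0.2917, 0.2227]
tcp_rot: [0.0, 0.159, 0.987, 0.0]
force: [-0.3, 1.0, 1.2]
finger_gap: 0.0882
grip_force: 0.0
```

>>> send_rows(steps=[[0,0,0,-0.5,-0.37,0,0],[0,0,0,-0.97,-0.74,0.3,0],[0,0,0,-0.97,-0.74,0.5,0],[0,0,0,-0.97,-0.74,0.5,0]])

```text
clock: 1.72
eef_pos: [0.47, 0.1932, 0.1712]
tcp_rot: [-0.002, 0.157, 0.988, -0.001]
force: [0.5, 0.4, 0.0]
finger_gap: 0.0877
grip_force: 0.0
```

```bash
cat >> h.py <<'E'
def row(o,p,yaw_y):
    "row to world TCP p, tool pointing down with tool y at world angle yaw_y (rad)"
    q=o["tcp_rot"]; A=R.from_quat([q[1],q[2],q[3],q[0]])
    y=np.array([np.cos(yaw_y),np.sin(yaw_y),0]); z=np.array([0,0,-1.]); B=np.c_[np.cross(y,z),y,z]
    rv=(A.inv()*R.from_matrix(B)).as_rotvec()/np.pi
    return np.round(np.r_[rv,A.as_matrix().T@(np.array(p)-o["eef_pos"])/.1],4).tolist()
E
python3 - <<'E'
from h import *
from cell import ctrl,read_camera
o=ctrl.get_obs();print(o["clock"],o["eef_pos"],o["force"],o["joint_pos"])
print(row(o,[.4708,.193,.069],np.radians(69.5)))
for n in("scene","top"):
    c=read_camera(n); cv2.imwrite(f"pics/{n}2.png",c["img"])
a=cv2.resize(cv2.imread("pics/scene2.png")[90:220,200:320],None,fx=4,fy=4,interpolation=cv2.INTER_CUBIC)
cv2.imwrite("pics/s2.png",a)
E
```

```text
1.725 [0.4699652  0.19320894 0.17124198] [0.4715867  0.36110788 0.00837451] [ 3.66281843e-01  3.26167242e-01  1.92391053e+00  7.29329463e-04
  8.94789830e-01 -8.89326119e-01]
[-0.0005, -0.0009, 0.0134, -0.0116, 0.0023, 1.0224]
```

View pics/s2.png

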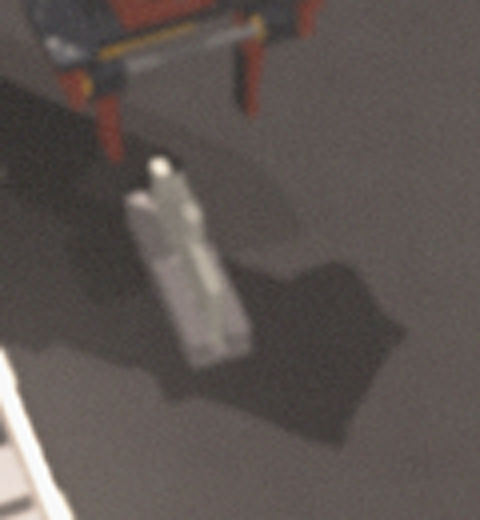

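Fingers straddle the slab's tab (fingers at about (115,150) and (250,110), slab along (160,165)-(215,340)). I'll descend and grip.

>>> send_rows(steps=[[0,0,0.0134,-0.01,0,0.3,0],[0,0,0.0134,-0.01,0,0.7,0],[0,0,0.0134,-0.01,0,1.0,0],[0,0,0.0134,-0.01,0,1.0,0.5],[0,0,0.0134,-0.01,0,1.0,1],[0,0,0.0134,-0.01,0,1.0,1],[0,0,0.0134,-0.01,0,1.0,1],[0,0,0.0134,-0.01,0,1.0,1],[0,0,0.0134,-0.01,0,1.0,1]], newtons=25)

```text
clock: 2.95
eef_pos: [0.472, 0.1919, 0.0729]
tcp_rot: [0.0, 0.178, 0.984, 0.0]
force: [0.6, -0.3, 0.7]
finger_gap: 0.0313
grip_force: 0.0
```

>>> send_rows(steps=[[0,0,0,0,0,0.03,1],[0,0,0,0,0,0.03,1],[0,0,0,0,0,0.03,1],[0,0,0,0,0,0.03,1],[0,0,0,0,0,0.03,1],[0,0,0,0,0,0.03,1],[0,0,0,0,0,0.03,1]], newtons=25)

```text
clock: 3.82
eef_pos: [0.4724, 0.1928, 0.0694]
tcp_rot: [0.0, 0.179, 0.984, 0.001]
force: [0.4, 5.4, -4.3]
finger_gap: 0.01
grip_force: 24.9
```

```bash
python3 - <<'E'
from h import *
from cell import ctrl
o=ctrl.get_obs();print(o["eef_pos"],o["force"],o["moment"],o["finger_gap"],o["grip_force"],o["tcp_rot"])
print(2*np.degrees(np.arctan2(o["tcp_rot"][2],o["tcp_rot"][1]))-90)
E
```

```text
[0.47240665 0.19280464 0.06944862] [ 0.3982482   5.44231472 -4.30041176] [ 1.12881373 -0.35365164 -0.28061215] 0.010001455593955478 24.85252484679222 [3.54468944e-04 1.78691773e-01 9.83904632e-01 8.93722091e-04]
69.41285324760537
```

>>> send_rows(steps=[[0,0,0,0,0,-0.1,1],[0,0,0,0,0,-0.3,1],[0,0,0,0,0,-0.7,1],[0,0,0,0,0,-1,1],[0,0,0,0,0,-1,1]], newtons=40)

```text
clock: 4.45
eef_pos: [0.4729, 0.1923, 0.171]
tcp_rot: [0.002, 0.178, 0.984, 0.001]
force: [-0.3, -0.1, -4.7]
finger_gap: 0.0096
grip_force: 40.0
```

>>> send_rows(steps=[[0,0,0.04,0,0,-0.4,1],[0,0,0.1,0,0,-0.8,1],[0,0,0.15,0,0,-0.8,1],[0,0,0.2,0,0,-0.8,1],[0,0,0.25,0,0,-0.8,1],[0,0,0.3,0,0,-0.8,1],[0,0,0.35,0,0,-0.8,1],[0,0,0.4,0,0,-0.8,1],[0,0,0.45,0,0,-0.8,1],[0,0,0.494,0,0,-0.8,1],[0,0,0.494,0,0,-0.8,1],[0,0,0.494,0,0,-0.8,1]])

```text
clock: 5.95
eef_pos: [0.4713, 0.1917, 0.2484]
tcp_rot: [-0.0, 0.815, 0.579, -0.001]
force: [-0.2, 0.5, -4.9]
finger_gap: 0.0095
grip_force: 40.0
```

```bash
cat > ref.py <<'E'
# refine case pose + slot offset by edge ICP on first pictures
from fit import *
G={}
for k,c in(("T",T),("S",S)):
    G[k]=cv2.GaussianBlur(cv2.cvtColor(c["img"],cv2.COLOR_BGR2GRAY),(0,0),.7).astype(np.float32)
def edgepts(c,g,p,a,b,n=25,w=3.5):
    q=proj(c,W(p,np.linspace(a,b,n)[2:-2]/1000)); d=q[-1]-q[0]; d/=np.hypot(*d); nn=np.array([-d[1],d[0]])
    t=np.arange(-w,w+.01,.25); out=[]
    X=q[:,None]+t[None,:,None]*nn
    v=cv2.remap(g,X[...,0].astype(np.float32),X[...,1].astype(np.float32),cv2.INTER_LINEAR)
    gr=np.abs(np.gradient(v,axis=1)); m=gr.mean(0)
    i=gr.argmax(1); return t[i],gr.max(1),nn
E
python3 - <<'E'
import sys; sys.path.insert(0,'.')
from ref import *
p=np.array([.5305,-.0914,-1.910])
o=[(85,100,108),(-85,100,108),(-85,-100,108),(85,-100,108)]
segs={"T":[(o[0],o[1]),(o[1],o[2]),(o[2],o[3])],"S":[(o[0],o[1]),(o[1],o[2]),((-85,100,0),(85,100,0)),((-85,100,0),(-85,100,108))]}
segs["T"]+=[((-79,94,108),(-79,-94,108))]; 
def res(p,fixed=None):
    r=[]
    for k,c in(("T",T),("S",S)):
        for a,b in segs[k]:
            t,m,n=edgepts(c,G[k],p,np.array(a,float),np.array(b,float)); r.append((k,a,b,np.median(t)))
    return r
# gauss-newton on medians + end thirds
def pts(p):
    L=[]
    for k,c in(("T",T),("S",S)):
        for a,b in segs[k]:
            a=np.array(a,float);b=np.array(b,float)
            t,m,n=edgepts(c,G[k],p,a,b)
            P=np.linspace(a,b,25)[2:-2]/1000; q=proj(c,W(p,P))+t[:,None]*n
            L.append((c,P,q,n))
    return L
for it in range(8):
    L=pts(p)
    f=lambda x:np.concatenate([(proj(c,W(x,P))-q)@n for c,P,q,n in L])
    p=least_squares(f,p,loss="soft_l1",f_scale=.3).x
print(p,np.degrees(p[2]))
for r in res(p):print(r[0],r[1],r[2],round(float(r[3]),2))
# slot profile: mean gray vs case y at z=.046, x in -50..50
for k,c in(("T",T),("S",S)):
    ys=np.arange(-12,30,1.); 
    for xr in((-60,-10),(0,45)):
        out=[]
        for y in ys:
            q=proj(c,W(p,np.array([(x,y,46) for x in np.arange(*xr,2)])/1000)).astype(np.float32)
            out.append(cv2.remap(G[k],q[None,:,0].copy(),q[None,:,1].copy(),cv2.INTER_LINEAR).mean())
        print(k,xr,dict(zip(ys.astype(int).tolist(),np.round(out).astype(int).tolist())))
np.save("case.npy",p)
E
```

```text
[ 0.53438721 -0.08829124 -1.94312557] -111.33289438989993
T (85, 100, 108) (-85, 100, 108) -0.75
T (-85, 100, 108) (-85, -100, 108) 0.75
T (-85, -100, 108) (85, -100, 108) -2.0
T (-79, 94, 108) (-79, -94, 108) 3.25
S (85, 100, 108) (-85, 100, 108) 0.5
S (-85, 100, 108) (-85, -100, 108) -0.5
S (-85, 100, 0) (85, 100, 0) 0.5
S (-85, 100, 0) (-85, 100, 108) -1.0
T (-60, -10) {-12: 238, -11: 238, -10: 238, -9: 238, -8: 238, -7: 238, -6: 238, -5: 238, -4: 240, -3: 242, -2: 245, -1: 248, 0: 250, 1: 252, 2: 253, 3: 252, 4: 248, 5: 240, 6: 228, 7: 213, 8: 199, 9: 188, 10: 183, 11: 186, 12: 194, 13: 205, 14: 216, 15: 224, 16: 230, 17: 234, 18: 236, 19: 237, 20: 237, 21: 237, 22: 237, 23: 237, 24: 237, 25: 236, 26: 236, 27: 236, 28: 236, 29: 236}
T (0, 45) {-12: 238, -11: 237, -10: 237, -9: 237, -8: 237, -7: 237, -6: 237, -5: 237, -4: 237, -3: 239, -2: 241, -1: 243, 0: 246, 1: 249, 2: 252, 3: 253, 4: 253, 5: 251, 6: 245, 7: 236, 8: 223, 9: 207, 10: 192, 11: 183, 12: 181, 13: 186, 14: 196, 15: 207, 16: 218, 17: 225, 18: 230, 19: 233, 20: 235, 21: 235, 22: 236, 23: 236, 24: 235, 25: 235, 26: 235, 27: 235, 28: 235, 29: 235}
S (-60, -10) {-12: 226, -11: 226, -10: 226, -9: 226, -8: 226, -7: 226, -6: 225, -5: 224, -4: 222, -3: 218, -2: 213, -1: 205, 0: 196, 1: 186, 2: 174, 3: 163, 4: 152, 5: 144, 6: 138, 7: 134, 8: 134, 9: 137, 10: 143, 11: 151, 12: 161, 13: 172, 14: 184, 15: 195, 16: 204, 17: 212, 18: 217, 19: 221, 20: 224, 21: 225, 22: 226, 23: 227, 24: 227, 25: 227, 26: 227, 27: 227, 28: 227, 29: 227}
S (0, 45) {-12: 227, -11: 227, -10: 227, -9: 227, -8: 227, -7: 227, -6: 227, -5: 227, -4: 226, -3: 224, -2: 221, -1: 217, 0: 210, 1: 201, 2: 191, 3: 180, 4: 168, 5: 157, 6: 147, 7: 139, 8: 134, 9: 132, 10: 133, 11: 137, 12: 144, 13: 153, 14: 164, 15: 176, 16: 188, 17: 198, 18: 207, 19: 214, 20: 219, 21: 223, 22: 225, 23: 227, 24: 227, 25: 228, 26: 228, 27: 228, 28: 228, 29: 228}
```

```bash
python3 - <<'E'
from h import *
from cell import ctrl
o=ctrl.get_obs();print(o["eef_pos"],o["moment"],o["finger_gap"])
r=np.array(row(o,[.5413,-.0935,.2484],np.radians(-19.65)));print(r)
E
```

```text
[0.4713146  0.19165648 0.24842266] [-0.06731085  0.06289211 -0.03020481] 0.009502860910720555
[-5.0000e-04  5.0000e-04  2.1000e-03 -2.4607e+00  1.6019e+00  1.1000e-03]
```

>>> send_rows(steps=[[0,0,0.002,-0.3,0.2,0,1],[0,0,0.002,-0.7,0.43,0,1],[0,0,0.002,-1,0.65,0,1]])

```text
clock: 6.32
eef_pos: [0.4998, 0.0746, 0.2493]
tcp_rot: [-0.0, 0.817, 0.576, -0.0]
force: [0.6, 0.1, -4.4]
finger_gap: 0.0097
grip_force: 40.0
```

>>> send_rows(steps=[[0,0,0,-0.4,0.26,0,1],[0,0,0,-0.8,0.52,0,1],[0,0,0,-1,0.65,0,1],[0,0,0,-1,0.65,0,1]])

```text
clock: 6.82
eef_pos: [0.5273, -0.0416, 0.2492]
tcp_rot: [-0.0, 0.818, 0.575, -0.0]
force: [0.2, -0.2, -4.8]
finger_gap: 0.0099
grip_force: 40.0
```

```bash
python3 - <<'E'
from h import *
from cell import ctrl
o=ctrl.get_obs();print(o["eef_pos"],o["force"],o["moment"],o["clock"])
r=np.array(row(o,[.5413,-.0935,.180],np.radians(-19.65)));print(r)
E
```

```text
[ 0.52734137 -0.04155825  0.24917853] [ 0.20377748 -0.19689538 -4.80160284] [-0.05766828  0.08398555 -0.02169357] 6.825
[-1.000e-04  1.000e-04 -1.100e-03 -4.411e-01  3.079e-01  6.917e-01]
```

>>> send_rows(steps=[[0,0,-0.001,-0.25,0.18,0,1],[0,0,-0.001,-0.44,0.31,0.1,1],[0,0,-0.001,-0.44,0.31,0.5,1],[0,0,-0.001,-0.44,0.31,0.7,1],[0,0,-0.001,-0.44,0.31,0.9,1],[0,0,-0.001,-0.44,0.31,1,1],[0,0,-0.001,-0.44,0.31,1,1]])

```text
clock: 7.7
eef_pos: [0.5411, -0.0913, 0.1491]
tcp_rot: [-0.001, 0.817, 0.577, -0.0]
force: [-0.2, 0.1, -3.7]
finger_gap: 0.01
grip_force: 40.0
```

```bash
python3 - <<'E'
from h import *
from cell import ctrl,read_camera
o=ctrl.get_obs();print(o["eef_pos"],o["force"],o["moment"],o["clock"])
print(row(o,[.5413,-.0935,.118],np.radians(-19.65)))
I=[]
for n,(a,b,d,e) in(("scene",(150,250,120,245)),("top",(175,300,280,405))):
    c=read_camera(n); pickle.dump(c,open(n+"3.pkl","wb")); I.append(cv2.resize(c["img"][a:b,d:e],(500,(b-a)*4),interpolation=cv2.INTER_CUBIC)[:400])
h=I[1] if 0 else None
out=np.hstack([cv2.resize(I[0],(400,320)),cv2.resize(I[1],(400,320))]);out=cv2.resize(out,(800,600)) if 0 else out
cv2.imwrite("pics/c3.png",out)
E
```

```text
[ 0.54112853 -0.09130912  0.14913499] [-0.22158647  0.13488519 -3.74904761] [-0.05552205  0.13889318 -0.04341376] 7.7
[-0.0005, 0.0, 0.0006, -0.02, 0.0094, 0.3113]
```

View pics/c3.png

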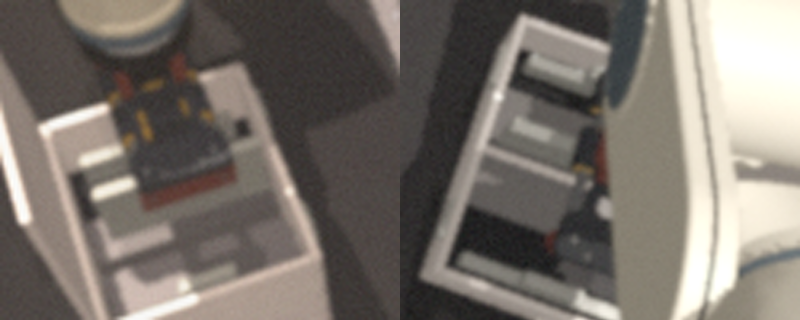

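Slab hovers inside the case, above the carrier (scene half: slab at about (170,190)); the arm hides most of the slot in the top view. Next, approach and probe slowly.

>>> send_rows(steps=[[0,0,0,-0.02,0.01,0.1,1],[0,0,0,-0.02,0.01,0.25,1],[0,0,0,-0.02,0.01,0.33,1],[0,0,0,-0.02,0.01,0.345,1],[0,0,0,-0.02,0.01,0.36,1],[0,0,0,-0.02,0.01,0.375,1],[0,0,0,-0.02,0.01,0.39,1],[0,0,0,-0.02,0.01,0.405,1]])

```text
clock: 8.8
eef_pos: [0.5419, -0.0942, 0.1093]
tcp_rot: [0.0, 0.817, 0.576, 0.0]
force: [0.3, 0.2, -4.7]
finger_gap: 0.0097
grip_force: 40.0
```

```bash
cat > st.py <<'E'
from h import *
from cell import ctrl
o=ctrl.get_obs();print("t",round(o["clock"],2),"p",o["eef_pos"].round(4),"F",o["force"].round(1),"M",o["moment"].round(2),"gap",round(o["finger_gap"],4))
a=np.radians(-19.65);u=np.array([np.sin(a),-np.cos(a)]);v=np.array([np.cos(a),np.sin(a)])
print("along x,y of slot rel. aim",((o["eef_pos"][:2]-[.5413,-.0935])@np.c_[u,v]*1000).round(1),"row to aim",row(o,[.5413,-.0935,o["eef_pos"][2]],a))
E
python3 st.py
```

```text
t 8.8 p [ 0.5419 -0.0942  0.1093] F [ 0.3  0.2 -4.7] M [-0.13  0.05 -0.04] gap 0.0097
along x,y of slot rel. aim [0.5 0.8] row to aim [0.0001, -0.0, 0.0002, 0.0048, -0.0084, -0.0]
```

>>> send_rows(steps=[[0,0,0,0,-0.005,0.01,1],[0,0,0,0,-0.005,0.02,1],[0,0,0,0,-0.005,0.03,1],[0,0,0,0,-0.005,0.04,1],[0,0,0,0,-0.005,0.05,1],[0,0,0,0,-0.005,0.06,1],[0,0,0,0,-0.005,0.06,1]])

```text
clock: 9.68
eef_pos: [0.5413, -0.0941, 0.1031]
tcp_rot: [-0.0, 0.817, 0.576, -0.0]
force: [-1.5, -0.6, -4.4]
finger_gap: 0.0097
grip_force: 40.0
```

```bash
python3 st.py
```

```text
t 9.68 p [ 0.5413 -0.0941  0.1031] F [-1.5 -0.6 -4.4] M [-0.06  0.04  0.03] gap 0.0097
along x,y of slot rel. aim [0.5 0.2] row to aim [-0.0, 0.0, 0.0002, 0.0054, -0.0021, -0.0]
```

>>> send_rows(steps=[[0,0,0,0,0,0.015,1],[0,0,0,0,0,0.03,1],[0,0,0,0,0,0.05,1],[0,0,0,0,0,0.07,1],[0,0,0,0,0,0.09,1],[0,0,0,0,0,0.11,1],[0,0,0,0,0,0.13,1],[0,0,0,0,0,0.15,1]])

```text
clock: 10.68
eef_pos: [0.5414, -0.0941, 0.088]
tcp_rot: [0.0, 0.817, 0.576, -0.0]
force: [0.4, 0.2, -5.1]
finger_gap: 0.0097
grip_force: 40.0
```

```bash
python3 st.py
```

```text
t 10.68 p [ 0.5414 -0.0941  0.088 ] F [ 0.4  0.2 -5.1] M [-0.11  0.12 -0.  ] gap 0.0097
along x,y of slot rel. aim [0.5 0.2] row to aim [-0.0, 0.0, 0.0002, 0.0051, -0.0024, -0.0]
```

Sliding in freely. Continuing.

>>> send_rows(steps=[[0,0,0,0,0,0.02,1],[0,0,0,0,0,0.04,1],[0,0,0,0,0,0.06,1],[0,0,0,0,0,0.08,1],[0,0,0,0,0,0.1,1],[0,0,0,0,0,0.12,1],[0,0,0,0,0,0.14,1],[0,0,0,0,0,0.16,1],[0,0,0,0,0,0.17,1],[0,0,0,0,0,0.18,1],[0,0,0,0,0,0.19,1],[0,0,0,0,0,0.19,1]])

```text
clock: 12.18
eef_pos: [0.5414, -0.0941, 0.0691]
tcp_rot: [0.0, 0.817, 0.576, 0.0]
force: [0.3, -0.2, -5.1]
finger_gap: 0.0099
grip_force: 40.0
```

```bash
python3 st.py
```

```text
t 12.18 p [ 0.5414 -0.0941  0.0691] F [ 0.3 -0.2 -5.1] M [-0.01  0.16 -0.03] gap 0.0099
along x,y of slot rel. aim [0.5 0.3] row to aim [0.0, 0.0, 0.0003, 0.0052, -0.0026, -0.0]
```

>>> send_rows(steps=[[0,0,0,0,0,0.007,1],[0,0,0,0,0,0.014,1],[0,0,0,0,0,0.021,1],[0,0,0,0,0,0.028,1],[0,0,0,0,0,0.028,1]])

```text
clock: 12.8
eef_pos: [0.5414, -0.094, 0.0673]
tcp_rot: [0.0, 0.817, 0.576, 0.0]
force: [-3.0, 0.1, 6.1]
finger_gap: 0.01
grip_force: 40.0
```

```bash
python3 st.py
```

```text
t 12.8 p [ 0.5414 -0.094   0.0673] F [-3.   0.1  6.1] M [ 0.09  0.84 -0.02] gap 0.01
along x,y of slot rel. aim [0.4 0.3] row to aim [0.0001, -0.0, 0.0003, 0.0044, -0.0031, -0.0]
```

Floor contact, at exactly the expected height. Release and withdraw.

>>> send_rows(steps=[[0,0,0,0,0,0,0.9],[0,0,0,0,0,0,0.75],[0,0,0,0,0,0,0.6],[0,0,0,0,0,0,0.6],[0,0,0,0,0,0,0.6],[0,0,0,0,0,0,0.6],[0,0,0,0,0,0,0.6]])

```text
clock: 13.68
eef_pos: [0.5413, -0.0941, 0.0663]
tcp_rot: [-0.0, 0.817, 0.576, -0.0]
force: [0.8, -0.1, 0.4]
finger_gap: 0.035
grip_force: 0.0
```

>>> send_rows(steps=[[0,0,0,0,0,-0.1,0.6],[0,0,0,0,0,-0.4,0.6],[0,0,0,0,0,-0.8,0.6],[0,0,0,0,0,-1,0.6]])

```text
clock: 14.18
eef_pos: [0.5424, -0.0943, 0.1692]
tcp_rot: [0.001, 0.817, 0.576, 0.001]
force: [-0.4, 1.0, -0.6]
finger_gap: 0.035
grip_force: 0.0
```

>>> send_rows(steps=[[0,0,0,0,0,-0.5,0.6],[0,0,0,0,0,-1,0.6],[0,0,0,0,0,-1,1],[0,0,0,0,0,-1,1]])

```text
clock: 14.68
eef_pos: [0.5409, -0.094, 0.2664]
tcp_rot: [-0.0, 0.817, 0.576, -0.0]
force: [0.3, 0.8, -0.3]
finger_gap: 0.0185
grip_force: 0.0
```

```bash
python3 st.py; python3 - <<'E'
from cell import read_camera,ctrl
import cv2,numpy as np
I=[]
for n,(a,b,d,e) in(("scene",(130,250,110,260)),("top",(170,290,280,430))):
    I.append(cv2.resize(read_camera(n)["img"][a:b,d:e],(400,320),interpolation=cv2.INTER_CUBIC))
cv2.imwrite("pics/c4.png",np.hstack(I)); print(ctrl.get_obs()["joint_pos"].round(3))
E
```

```text
t 14.68 p [ 0.5409 -0.094   0.2664] F [ 0.3  0.8 -0.3] M [-0.1   0.06 -0.  ] gap 0.0185
along x,y of slot rel. aim [ 0.6 -0.3] row to aim [-0.0, 0.0, 0.0003, 0.006, 0.0025, -0.0]
[-0.194  0.263  1.759  0.     1.122  0.148]
```

View pics/c4.png

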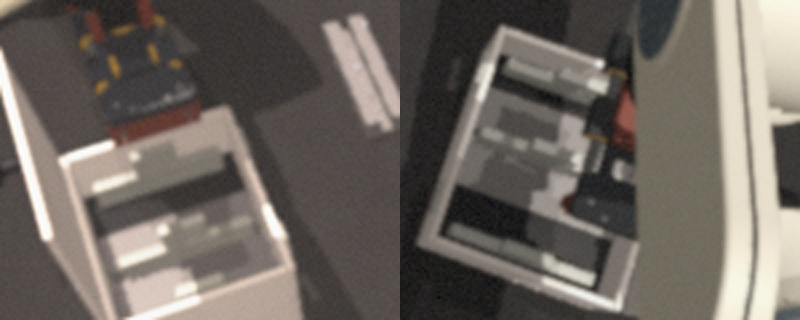

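The slab sits home in the slot, its top level with its fixed neighbours (left half: slab at (185,235)); the stand is empty. Lid next: I'll go over it with shut fingers and push from outside along the hinge arc, at case y ≈ +50, clear of the knob.

>>> send_rows(steps=[[0,0,0,0,0,-0.4,1],[0,0,0,0,0.2,-0.85,1],[0,0,0,0,0.39,-0.85,1],[0,0,0,-0.5,0.39,-0.85,1],[0,0,0,-1,0.39,-0.85,1],[0,0,0,-1,0.39,-0.85,1]])

```text
clock: 15.52
eef_pos: [0.543, -0.2036, 0.3496]
tcp_rot: [-0.001, 0.818, 0.575, -0.001]
force: [0.4, 0.4, 0.1]
finger_gap: 0.0004
grip_force: 0.0
```

>>> send_rows(steps=[[0,0,0,-0.3,0,0,1],[0,0,0,-0.3,0,0,1],[0,0,0,-0.3,0,0.4,1],[0,0,0,-0.3,0,0.7,1],[0,0,0,-0.3,0,0.95,1],[0,0,0,-0.3,0,0.95,1]])

```text
clock: 16.27
eef_pos: [0.5335, -0.2277, 0.254]
tcp_rot: [-0.002, 0.817, 0.577, -0.001]
force: [0.0, -0.4, 0.4]
finger_gap: 0.0002
grip_force: 0.0
```

```bash
cat > lid.py <<'E'
from h import *
from cell import ctrl
import sys
o=ctrl.get_obs();a=np.radians(-19.65);u=np.array([np.sin(a),-np.cos(a)]);v=np.array([np.cos(a),np.sin(a)])
d=(o["eef_pos"][:2]-[.5305,-.0914]); x,y,z=d@u*1000,d@v*1000,o["eef_pos"][2]*1000
print("t",round(o["clock"],2),"case",round(x,1),round(y,1),round(z,1),"F",o["force"].round(1),"gap",round(o["finger_gap"],3))
r=145
for th in map(float,sys.argv[1:]):
    X=85-r*np.cos(th)+6*np.sin(th)+10; Z=108.5+r*np.sin(th)+6*np.cos(th)
    print(th,"row",round(-(X-x)/100,3),0,round(-(Z-z)/100,3))
E
python3 lid.py 1.7 1.6 1.5 1.4 1.3 1.2 1.1 1.0 .9 .8
```

```text
t 16.27 case 127.4 48.7 254.0 F [ 0.  -0.4  0.4] gap 0.0
1.7 row 0.078 0 0.025
1.6 row 0.222 0 0.007
1.5 row 0.367 0 0.004
1.4 row 0.511 0 0.016
1.3 row 0.654 0 0.042
1.2 row 0.793 0 0.082
1.1 row 0.928 0 0.136
1.0 row 1.057 0 0.202
0.9 row 1.178 0 0.282
0.8 row 1.291 0 0.373
```

>>> send_rows(steps=[[0,0,0,0.08,0,0,1],[0,0,0,0.15,0,0,1],[0,0,0,0.22,0,0,1],[0,0,0,0.29,0,0,1],[0,0,0,0.37,0,0,1],[0,0,0,0.44,0,0.01,1],[0,0,0,0.51,0,0.016,1],[0,0,0,0.58,0,0.03,1],[0,0,0,0.65,0,0.042,1],[0,0,0,0.72,0,0.06,1],[0,0,0,0.79,0,0.08,1],[0,0,0,0.86,0,0.11,1],[0,0,0,0.93,0,0.136,1],[0,0,0,0.93,0,0.136,1]])

```text
clock: 18.02
eef_pos: [0.5656, -0.1412, 0.2424]
tcp_rot: [-0.001, 0.817, 0.577, -0.0]
force: [-0.7, 0.1, -0.2]
finger_gap: 0.0006
grip_force: 0.0
```

```bash
python3 lid.py 1.05 1 .95 .9 .85 .8 .75 .7 .65 .6 .55 .5 .45 .4
```

```text
t 18.02 case 35.1 49.8 242.4 F [-0.7  0.1 -0.2] gap 0.001
1.05 row 0.071 0 0.051
1.0 row 0.134 0 0.086
0.95 row 0.196 0 0.124
0.9 row 0.256 0 0.165
0.85 row 0.313 0 0.21
0.8 row 0.368 0 0.257
0.75 row 0.421 0 0.306
0.7 row 0.472 0 0.359
0.65 row 0.519 0 0.413
0.6 row 0.564 0 0.47
0.55 row 0.606 0 0.53
0.5 row 0.645 0 0.591
0.45 row 0.681 0 0.654
0.4 row 0.713 0 0.719
```

```bash
python3 - <<'E'
from cell import read_camera
import cv2
cv2.imwrite("pics/c5.png",cv2.resize(read_camera("scene")["img"][90:280,60:290],None,fx=2.5,fy=2.5,interpolation=cv2.INTER_CUBIC))
E
```

```text
(no output)
```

View pics/c5.png

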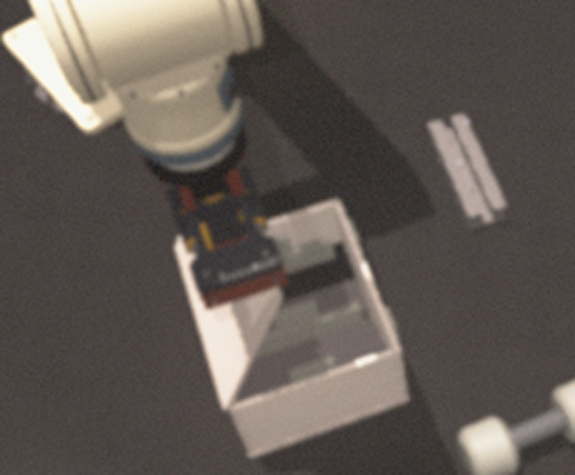

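The lid has come part-way over (its panel now runs from the hinge at (230,405) to its edge near (270,290)) and follows the fingers. I continue along the arc.

>>> send_rows(steps=[[0,0,0,0.07,0,0.05,1],[0,0,0,0.13,0,0.086,1],[0,0,0,0.2,0,0.124,1],[0,0,0,0.26,0,0.165,1],[0,0,0,0.31,0,0.21,1],[0,0,0,0.37,0,0.257,1],[0,0,0,0.42,0,0.306,1],[0,0,0,0.47,0,0.36,1],[0,0,0,0.52,0,0.413,1],[0,0,0,0.56,0,0.47,1],[0,0,0,0.61,0,0.53,1],[0,0,0,0.645,0,0.59,1],[0,0,0,0.68,0,0.654,1],[0,0,0,0.71,0,0.72,1],[0,0,0,0.71,0,0.72,1]])

```text
clock: 19.95
eef_pos: [0.589, -0.0748, 0.17]
tcp_rot: [-0.001, 0.817, 0.577, -0.001]
force: [0.1, -0.0, -0.0]
finger_gap: 0.0006
grip_force: 0.0
```

```bash
python3 lid.py .35 .3 .25 .2 .15 .1 .06 .03 0 -.01 -.02
```

```text
t 19.95 case -35.3 49.5 170.0 F [ 0.1 -0.  -0. ] gap 0.001
0.35 row 0.038 0 0.061
0.3 row 0.064 0 0.129
0.25 row 0.087 0 0.198
0.2 row 0.106 0 0.268
0.15 row 0.122 0 0.339
0.1 row 0.134 0 0.41
0.06 row 0.141 0 0.468
0.03 row 0.144 0 0.511
0.0 row 0.147 0 0.555
-0.01 row 0.147 0 0.569
-0.02 row 0.148 0 0.584
```

>>> send_rows(steps=[[0,0,0,0.04,0,0.06,1],[0,0,0,0.06,0,0.13,1],[0,0,0,0.09,0,0.2,1],[0,0,0,0.11,0,0.27,1],[0,0,0,0.12,0,0.34,1],[0,0,0,0.13,0,0.4,1],[0,0,0,0.14,0,0.45,1],[0,0,0,0.14,0,0.49,1],[0,0,0,0.14,0,0.52,1],[0,0,0,0.14,0,0.54,1],[0,0,0,0.14,0,0.555,1],[0,0,0,0.14,0,0.565,1],[0,0,0,0.14,0,0.565,1]])

```text
clock: 21.58
eef_pos: [0.5942, -0.062, 0.1149]
tcp_rot: [0.0, 0.817, 0.576, 0.0]
force: [-2.5, 0.9, 4.3]
finger_gap: 0.0006
grip_force: 2.6
```

```bash
python3 lid.py 0 -.01 -.02
```

```text
t 21.57 case -49.1 50.1 114.9 F [-2.5  0.9  4.3] gap 0.001
0.0 row 0.009 0 0.004
-0.01 row 0.009 0 0.018
-0.02 row 0.009 0 0.033
```

>>> send_rows(steps=[[0,0,0,0,0,0.01,1],[0,0,0,0,0,0.02,1],[0,0,0,0,0,0.02,1]])

```text
clock: 21.95
eef_pos: [0.5943, -0.0619, 0.1146]
tcp_rot: [0.0, 0.817, 0.576, 0.0]
force: [-7.6, 1.1, 20.5]
finger_gap: 0.0002
grip_force: 10.2
```

```bash
python3 lid.py
```

```text
t 21.95 case -49.2 50.1 114.6 F [-7.6  1.1 20.5] gap 0.0
```

The lid is hard against the rim. I withdraw upward and check.

>>> send_rows(steps=[[0,0,0,0,0,-0.1,1],[0,0,0,0,0,-0.5,1],[0,0,0,0,0,-1,1],[0,0,0,0,0,-1,1]])

```text
clock: 22.45
eef_pos: [0.5968, -0.0623, 0.2166]
tcp_rot: [0.003, 0.817, 0.576, 0.003]
force: [0.1, -0.0, -0.3]
finger_gap: 0.0008
grip_force: 0.0
```

>>> send_rows(steps=[[0,0,0,0,0,-0.4,1],[0,0,0,0,0,-0.8,1],[0,0,0,0,0,-0.8,1],[0,0,0,0,0,-0.8,1]])

```text
clock: 22.95
eef_pos: [0.5934, -0.0619, 0.2909]
tcp_rot: [-0.001, 0.817, 0.576, -0.001]
force: [0.7, -0.6, 0.1]
finger_gap: 0.0005
grip_force: 0.0
```

```bash
python3 lid.py; python3 - <<'E'
from cell import read_camera
import cv2
cv2.imwrite("pics/c6.png",cv2.resize(read_camera("scene")["img"][90:330,60:360],None,fx=2.5,fy=2.5,interpolation=cv2.INTER_CUBIC))
E
```

```text
t 22.95 case -48.9 49.3 290.9 F [ 0.7 -0.6  0.1] gap 0.0
```

View pics/c6.png

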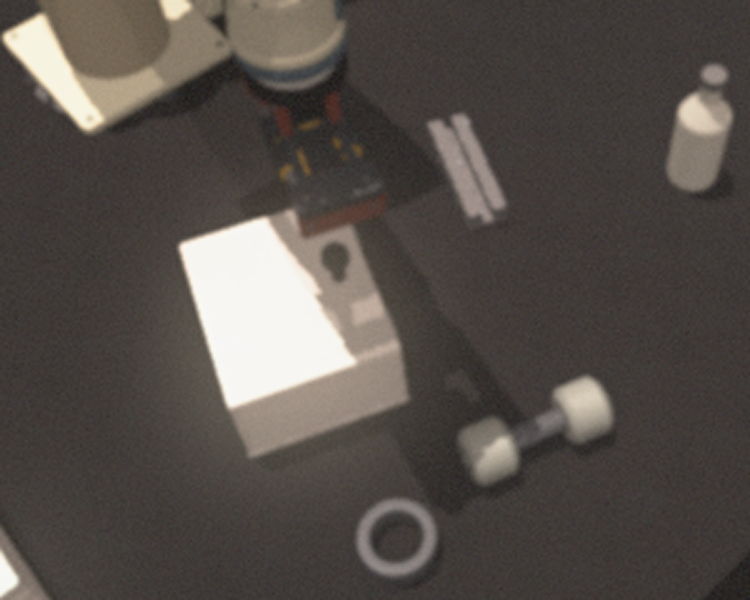

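The lid lies flat on the case (corners (180,245) to (400,345), knob at (335,260)), the bystanders have not moved, and the arm is clear.

```bash
python3 -c "
from cell import ctrl
print(ctrl.sign_off())"
```

```text
the job is handed in; nothing more can be done
None
```

The slab is fully home in the carrier's slot and released, the lid was lowered gently until closed, the dumbbell, bottle and collar look undisturbed in the last picture, and the job was handed in at about 23 s of the 72 s allowed; no verdict was returned.

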